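# Scoop the full-size grinding balls out of the worn ones

### The job

The wire scoop is parked with its handle inside the grey sleeve: draw it out by its rim, let go of it standing on the worktop, and take it again by the handle. With the scoop, take the three full-size grinding balls out of the steel tray, letting the undersized ones fall back between the wires into the tray, and tip the full-size balls gently, from close above, into the white dish. Then stand the scoop flat on the free worktop and let go; do not touch any ball with the gripper and leave the vial, tape roll and screwdriver alone.

Things in the scene. Friction and masses are not known exactly. Their poses are not given: they have to be found in the camera images.
- scoop_handle (a point): Grip point of the loose wire scoop (150 g): on its black flat-sided handle, 98 long, 16 wide, 20 high, spanning -52 to +46 mm in x from this point. It is 60 mm above the scoop's underside, 130 behind its mouth. Scoop axes (all its points): x forward to the open mouth, y left, z up when it stands. At the start the whole handle is inside the sleeve. Set down, it stands by itself.
- scoop_mouth (a point): Middle of the scoop's front edge, at its underside. The basket is 80 mm long back from here, 100 wide, 40 high, open at front and top. Its floor is six 3 mm wires along x at y = -43, -25.8, -8.6, 8.6, 25.8 and 43 (gaps 14.2), the outer two ending 5 short of the mouth; they bend up to form the back, 80 behind this point.
- scoop_rim_left (a point): Point on the axis of the scoop's left (+y) rim bar: a steel bar 8 mm thick along the scoop's x, 36 above its underside, from 31 in front of this point to 40 behind. The inside of the basket beside it is empty at first; the other rim bar is 92 away. This point is 40 behind the mouth. In the tray there is no room for a finger outside the rim.
- scoop_rim_right (a point): The same point on the right (-y) rim bar.
- holder: Fixed grey metal sleeve over the scoop's handle: 98 mm long (x), 52 wide (84 over its foot flanges), 99 high, closed except at its +x end. Origin: centre of its underside; x points out of the opening, along the scoop. Inside 40 wide, 93 high: the scoop slides out straight along +x on the worktop; about 100 mm of travel frees the handle.
- tray: Fixed open steel tray, outside 190 x 110 mm, walls 5 thick, tops 30 above the worktop; inside 180 (x) x 100 (y), flat floor 4 above the worktop. Origin: centre of its underside on the worktop; x points to its far end. At the start the balls lie in the half towards the far end (tray x from 10 to 85 mm); the near half is empty.
- tray_far_end (a point): Middle of the foot of the tray's far wall, inside, at the floor (4 mm above the worktop, 90 from the tray's centre along its x); axes as the tray.
- dish: Fixed round white ceramic dish, rim 150 across and 45 high, wall 4. Origin: centre of its underside on the worktop; turning means nothing.
- vial: Bystander: small clear vial with a black cap, 23 across, 51 high, standing loose. Origin: centre of its underside.
- tape_roll: Bystander: brown tape roll lying loose, 92 across, 48 high. Origin: centre of its underside.
- screwdriver: Bystander: loose screwdriver with yellow handle, 156 long (its y), 20 thick. Origin: centre of its underside.
- ball_0_center (a point): Centre of a full-size grinding ball: white ceramic, 24 across, 30 g. Its axes mean nothing.
- ball_1_center (a point): Centre of a full-size grinding ball: white ceramic, 24 across, 30 g. Its axes mean nothing.
- ball_2_center (a point): Centre of a full-size grinding ball: white ceramic, 24 across, 30 g. Its axes mean nothing.
- chip_0_center (a point): Centre of an undersized, worn ball: white ceramic, 10 across, 10 g, small enough to fall between the scoop's wires. Its axes mean nothing.
- chip_1_center (a point): Centre of an undersized, worn ball: white ceramic, 10 across, 10 g, small enough to fall between the scoop's wires. Its axes mean nothing.
- chip_2_center (a point): Centre of an undersized, worn ball: white ceramic, 10 across, 10 g, small enough to fall between the scoop's wires. Its axes mean nothing.
- chip_3_center (a point): Centre of an undersized, worn ball: white ceramic, 10 across, 10 g, small enough to fall between the scoop's wires. Its axes mean nothing.
- chip_4_center (a point): Centre of an undersized, worn ball: white ceramic, 10 across, 10 g, small enough to fall between the scoop's wires. Its axes mean nothing.
Mind the look-alikes: they are no part of the job. Several things have the shape of the holder; the one meant has the colours described above.

How it is judged:
By the outcome, as a careful person would: the job done as asked, in the order asked, and still so for the second after the job is handed in, with the robot touching nothing.
It also fails if it takes over 72 s, if anything falls off the work surface, if the arm or the gripper's body presses on something with over 40 N, if the wrist force passes 120 N, or if a joint passes its speed limit or range.

### The arm

A 7-joint arm with a two-finger parallel gripper is mounted at the origin on a cart in front of the work surface, level with it; the furniture and walls round the work are solid. World frame = base frame: x ahead of the robot, y to its left, z up, the work surface at z = 0. Lengths are in mm, angles in rad, forces in N, time in s.
With the tool pointing down it reaches from about 400 to 850 mm from the base axis. Payload 6.9 kg.
Tool frame: the origin (TCP) lies midway between the tips of the shut fingers; the grasp point (between the pads) lies 19 mm behind it; z points along the fingers, y is the line along which they close (so a half turn about z gives the same grasp; the last joint's range is limited). The gripper opens to 85 mm and grips with 20 to 120 N. Pads are 22 mm wide; open, the fingers measure 114 mm over their backs; the gripper's body (76 mm by 85 mm) begins 54 mm behind the grasp point. The pads swing forward as they close: fully open they stand 13 mm farther back than shut.
Start: joints at [-1.171, 0.507, -0.238, 1.5, 0.126, 1.149, -0.155], TCP at [181.014, 598.202, 231.275] pointing down, gripper open.
Joint ranges: [-3.08, 3.08], [-0.24, 2.05], [-1.43, 1.35], [0, 2.5], [-1.52, 4.66], [0.17, 1.96], [-2.89, 2.89]. Speed limits (rad/s): [2.39, 2.39, 3.14, 3.14, 3.14, 3.14, 3.14].

### API

Orientations are given as a rotation vector (axis times angle).
In Python, from station import * gives the robot as it stands.
- The arm moves only by the tool carry_out, never from a script. Its argument "rows" is a list of rows, each a list of 7 numbers: the turn, a rotation vector about the tool's x, y, z in degrees, then the shift along the tool's x, y, z in m, then the opening in per cent of the stroke, from 0 (shut) to 100 (fully open). A call has 1 to 12 rows; each row shifts and turns the commanded pose from where the row before left it, along the tool's axes as they then stand; what a row does not reach is not made up. A row lasts 1/10 s, in which the tool goes at most 50 mm and 8.59 degrees, less where a joint would pass 70% of its speed; a pose out of reach is approached as far as the arm can. A call is refused whole if a number of a shift passes 0.05 or a number of a turn 8.59, either way. A call with a gripper value outside its range is refused whole. The fingers move at their own pace and stop on an object; the grip force is fixed at half the most. Time passes only in rows, so rows that do not move let the fingers close. It gives the time, the measured TCP pose, the force, the opening and the grip force at its end, in the units of the state.
- get_obs(): the state, without advancing time (a new reading comes with each control period).
- snapshot(name): name is "scene" or "top" or "wrist"; returns a dict with "img" (480x640x3 uint8, red, green, blue), "intrinsics" (3x3 intrinsics, pixels), "T" (4x4, takes a point from camera to world coordinates). Camera axes: x right, y up, looking along -z (the intrinsics and any distortion apply to the point x, -y, -z); pixel columns grow to the right and rows downward; lengths in mm; the calibration is good to about 2 mm. A picture is of the moment at which its call begins. There is no depth.
- job_done(): hands the job in; it is judged then, once.
The state is a dict: "t": time; "qpos": joint angles; "qvel": joint speeds; "tau": joint torques, N m; "tcp_pos": TCP position; "tcp_rot": TCP orientation; "ft_force": force on the tool from outside, world axes, zero at the start; "wrist_torque": the same for the moment, N m; "finger_gap": finger opening in mm; "finger_force": force on a finger pad.
Only numpy, scipy, OpenCV 4.12 (cv2) and the standard library are available. Lean on these libraries where they do the work, as an engineer would, in place of code of your own. Each camera call takes 0.05 s, during which the arm holds its last target. There are 200 camera calls.

## Working session

There is one attempt and no reset: what is moved stays moved. The work goes in short steps, Python scripts to look and compute and a tool call to move; the robot and the scene stay as the last step left them, time stands still between calls to the robot, and variables do not carry over. Pictures are saved under pics/ and viewed, at most 10 in all, crops included, and the job is handed in when it is done.

Besides the shell and the picture viewer there is one more tool, called after "Call:" by a JSON object that holds its "name" and its "arguments". carry_out: Moves the arm, as the interface text tells. Its arguments: {"type":"object","properties":{"rows":{"type":"array"}},"required":["rows"]}

```bash
ls; mkdir -p pics; python3 - <<'E'
from station import *
import cv2,numpy as np
o=get_obs();print(o)
for n in("scene","top"):
    s=snapshot(n);cv2.imwrite(f"pics/{n}0.png",s["img"][:,:,::-1]);print(n,s["intrinsics"],s["T"],[k for k in s])
E
```

```text
pics
{'t': 0.0, 'qpos': array([-1.17151677,  0.50834062, -0.23751776,  1.5011645 ,  0.12569712,
        1.14888763, -0.15481591]), 'qvel': array([-1.37678569e-03,  6.81968766e-04,  1.03782318e-03, -9.13598415e-05,
       -1.21409635e-03, -5.38625687e-04,  8.07271215e-04]), 'tau': array([ 5.81453332e-04, -6.20592713e+01, -2.18649320e+00, -2.49646622e+01,
        1.26796847e-02,  1.19190069e-02, -8.47516276e-06]), 'tcp_pos': array([180.91059274, 597.70594134, 230.41677024]), 'tcp_rot': array([-4.59779913e-01, -3.10753194e+00,  2.82175605e-03]), 'ft_force': array([-0.16392617,  0.51906263,  0.18043358]), 'wrist_torque': array([-0.05257398, -0.03956609, -0.04504076]), 'finger_force': 0.0, 'finger_gap': 85.4638151594097}
scene [[448.72919735   0.         323.85418036]
 [  0.         448.72919735 242.75235995]
 [  0.           0.           1.        ]] [[ 6.91948842e-01  4.13494725e-01 -5.91801413e-01 -1.70676353e+02]
 [-7.21668151e-01  3.73398532e-01 -5.82896746e-01 -8.31175872e+02]
 [-2.00469506e-02  8.30418960e-01  5.56778655e-01  7.58931267e+02]
 [ 0.00000000e+00  0.00000000e+00  0.00000000e+00  1.00000000e+00]] ['img', 'intrinsics', 'T']
top [[595.61875278   0.         314.67689082]
 [  0.         595.61875278 241.78289093]
 [  0.           0.           1.        ]] [[-1.66092035e-02  9.86201401e-01 -1.64714693e-01  3.13070578e+02]
 [-9.99861786e-01 -1.65036179e-02  2.00963685e-03 -1.02469212e+02]
 [-7.36481687e-04  1.64725306e-01  9.86339207e-01  1.63211943e+03]
 [ 0.00000000e+00  0.00000000e+00  0.00000000e+00  1.00000000e+00]] ['img', 'intrinsics', 'T']
```

View pics/top0.png

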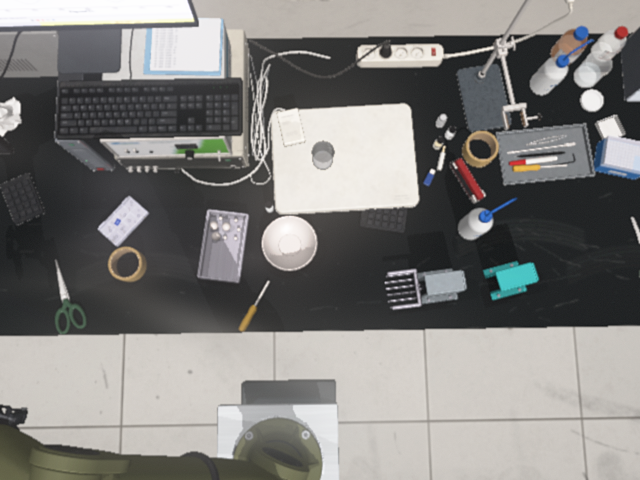

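View pics/scene0.png

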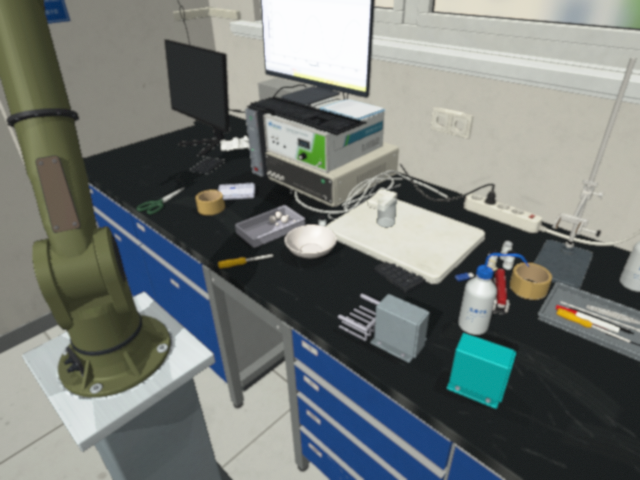

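```bash
cat > h.py <<'E'
from station import *
import cv2,numpy as np
from scipy.spatial.transform import Rotation as R
def ray(s,uv):
    K=s["intrinsics"];T=s["T"];d=np.array([(uv[0]-K[0,2])/K[0,0],-(uv[1]-K[1,2])/K[1,1],-1.]);return T[:3,3],T[:3,:3]@d
def onz(s,uv,z):
    o,d=ray(s,uv);return o+d*(z-o[2])/d[2]
def proj(s,p):
    T=s["T"];K=s["intrinsics"];q=T[:3,:3].T@(np.asarray(p,float)-T[:3,3]);return np.array([K[0,0]*q[0]/-q[2]+K[0,2],K[1,1]*-q[1]/-q[2]+K[1,2]])
def tool():
    o=get_obs();return o["tcp_pos"],R.from_rotvec(o["tcp_rot"])
E
python3 - <<'E'
from h import *
s=snapshot("top");im=s["img"][:,:,::-1]
a=cv2.resize(im[255:325,375:475],(800,560),interpolation=cv2.INTER_CUBIC)
cv2.imwrite("pics/scoopc.png",a)
b=cv2.resize(im[200:290,190:325],(800,533),interpolation=cv2.INTER_CUBIC)
cv2.imwrite("pics/trayc.png",b)
E
```

```text
(no output)
```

View pics/scoopc.png

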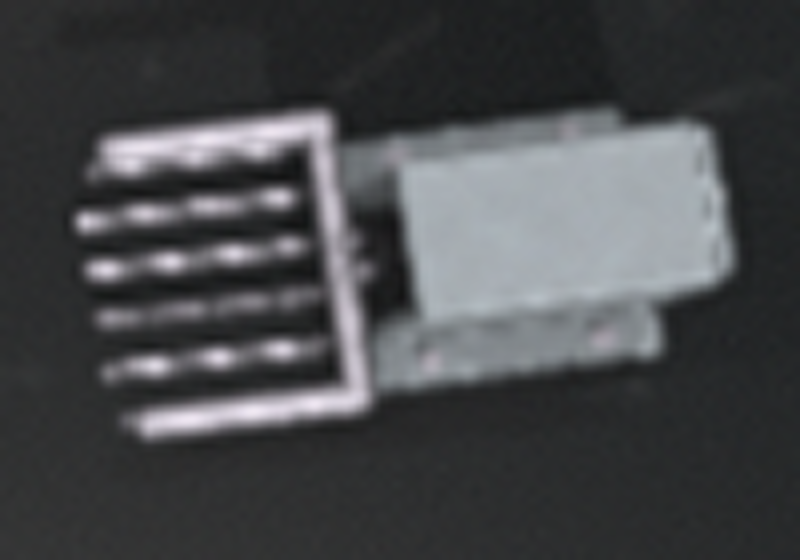

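View pics/trayc.png

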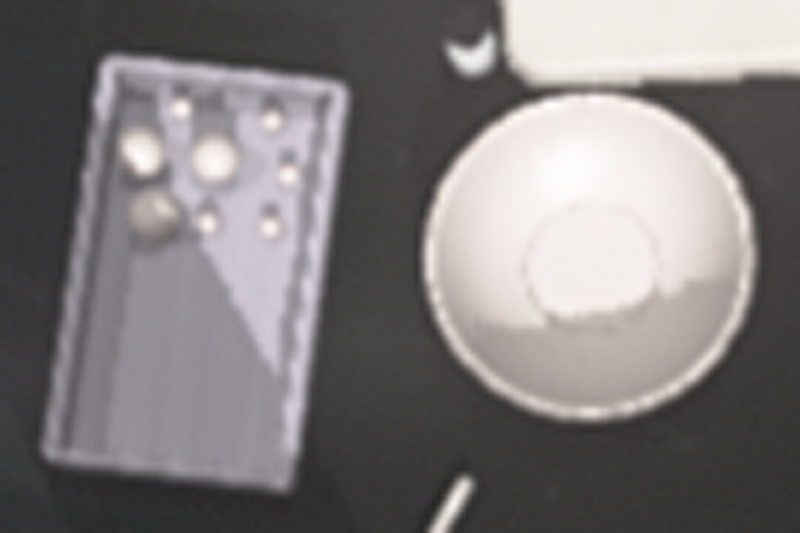

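```bash
python3 - <<'E'
from h import *
s=snapshot("top")
sc=lambda u,v:(375+(u+.5)/8-.5,255+(v+.5)/8-.5)
tr=lambda u,v:(190+(u+.5)/5.926-.5,200+(v+.5)/5.922-.5)
P=lambda f,u,v,z:onz(s,f(u,v),z)[:2].round(1)
L0,L1=P(sc,150,427,38),P(sc,365,402,38);R0,R1=P(sc,103,143,38),P(sc,325,120,38)
print("L",L0,L1,"R",R0,R1)
for a,b in((L0,L1),(R0,R1)):print(np.degrees(np.arctan2(*(a-b)[::-1])),np.linalg.norm(a-b))
print("back dir",np.degrees(np.arctan2(*(R1-L1)[::-1])),np.linalg.norm(R1-L1))
print("holder top",[P(sc,*p,99) for p in((402,165),(708,125),(732,275),(425,318))])
t=[P(tr,*p,30) for p in((105,60),(348,86),(292,490),(45,460))];print("tray",t,np.mean(t,0));
print(np.degrees(np.arctan2(*(t[0]-t[3])[::-1])),np.degrees(np.arctan2(*(t[1]-t[2])[::-1])),np.linalg.norm(t[0]-t[3]),np.linalg.norm(t[0]-t[1]))
print("balls",[P(tr,*p,16) for p in((141,152),(214,157),(153,215))])
print("chips",[P(tr,*p,9) for p in((181,107),(272,118),(289,174),(207,221),(270,226))])
print("dish",P(tr,590,257,45), P(tr,425,257,45),P(tr,755,257,45))
print("screw",onz(s,(268,282),8),onz(s,(243,326),10), "edge",onz(s,(300,328),0),onz(s,(450,325),0))
print("clutter", onz(s,(385,210),0),onz(s,(418,210),0),onz(s,(276,212),10))
s2=snapshot("scene")
print(proj(s2,[*P(tr,590,257,45),45]),[proj(s2,[*p,30]).round() for p in t],[proj(s2,[*p,40]).round() for p in(L0,L1,R0,R1)])
E
```

```text
L [ 397.1 -312.2] [ 404.2 -384.1] R [ 492.4 -300. ] [ 498.9 -375. ]
95.63957513012629 72.24970588175431
94.95325747784207 75.28113973632439
back dir 5.4888659897854435 95.13621812958512
holder top [array([ 476.8, -388.8]), array([ 488.1, -488.4]), array([ 439.5, -493.3]), array([ 427.3, -393.9])]
tray [array([675. , 188.3]), array([660.8,  75.4]), array([473.2, 100.5]), array([488.8, 213.2])] [574.45 144.35]
-7.616813536847705 -7.620648713278357 187.8575258008047 113.78949863673714
balls [array([634. , 173.4]), array([631. , 139.4]), array([604. , 167.5])]
chips [array([656.6, 156.1]), array([650.6, 113.3]), array([623.7, 105.2]), array([602. , 143.4]), array([599.1, 114. ])]
dish [576.  -36.7] [577.2  38.5] [ 574.7 -111.9]
screw [474.97129743  23.66405053   8.        ] [356.88795545  91.38566246  10.        ] edge [349.21234119 -62.0488637    0.        ] [ 350.50361977 -469.2558267     0.        ]
clutter [ 672.63525287 -304.37521852    0.        ] [ 671.08403492 -396.84556639    0.        ] [6.69828252e+02 5.11052932e-01 1.00000000e+01]
[309.2555825  238.43182681] [array([283., 205.]), array([304., 219.]), array([252., 240.]), array([234., 224.])] [array([338., 316.]), array([364., 329.]), array([360., 293.]), array([387., 306.])]
```

Call:
{"name": "carry_out", "arguments": {"rows": [[0,0,0,-0.04,-0.02,0,100],[0,0,0,-0.04,-0.02,0,100],[0,0,0,-0.04,-0.02,0,100],[0,0,0,-0.04,-0.02,0,100],[0,0,0,-0.04,-0.02,0,100],[0,0,0,-0.04,-0.02,0,100],[0,0,0,-0.04,-0.02,0,100],[0,0,0,-0.03,-0.03,0,100],[0,0,0,-0.03,-0.03,0,100],[0,0,0,-0.02,-0.04,0,100],[0,0,0,0,-0.04,0,100],[0,0,0,0,-0.04,0,100]]}}

```text
t: 1.45
tcp_pos: [432.8, 185.7, 231.0]
tcp_rot: [-0.462, -3.107, 0.0]
ft_force: [-0.1, -0.4, 0.9]
finger_gap: 85.5
finger_force: 0.0
```

Call:
{"name": "carry_out", "arguments": {"rows": [[0,0,8.5,0,-0.03,0,100],[0,0,8.5,0,-0.03,0,100],[0,0,8.5,0,-0.02,0,100],[0,0,8.5,0,0,0,100],[0,0,8.5,0,0,0,100],[0,0,8.5,0,0,0,100],[0,0,8.5,0,0,0,100],[0,0,8.5,0,0,0,100],[0,0,0,0,0,0,100]]}}

```text
t: 2.35
tcp_pos: [400.2, 115.3, 231.4]
tcp_rot: [2.121, 2.317, 0.0]
ft_force: [-0.5, -0.3, -0.2]
finger_gap: 85.3
finger_force: 0.0
```

```bash
cat >> h.py <<'E'
def Rdes(yaw,pitch=0):
    # tool x along scoop x (yaw deg), tool y = -scoop y, z down; pitch>0 = mouth up
    return R.from_euler('z',yaw,degrees=True)*R.from_euler('y',-pitch,degrees=True)*R.from_euler('x',180,degrees=True)
def go(pos,Rt):
    p,r=tool();t=(r.inv()*Rt).as_rotvec(degrees=True)
    print("turn",t.round(1),"shift(start axes)",r.inv().apply(np.array(pos)-p).round(1),"shift(end axes)",Rt.inv().apply(np.array(pos)-p).round(1))
E
python3 - <<'E'
from h import *
go([480,-100,231],Rdes(95.4));go([400,-329,120],Rdes(95.4))
E
```

```text
turn [ 0.   0.  -0.4] shift(start axes) [-221.5   60.6    0.4] shift(end axes) [-221.8   59.2    0.4]
turn [ 0.   0.  -0.4] shift(start axes) [-442.5  -39.3  111.4] shift(end axes) [-442.3  -42.   111.4]
```

Call:
{"name": "carry_out", "arguments": {"rows": [[0,0,-0.4,-0.035,0.02,0,100],[0,0,0,-0.04,0.02,0,100],[0,0,0,-0.04,0.02,0,100],[0,0,0,-0.04,0,0,100],[0,0,0,-0.04,0,0.01,100],[0,0,0,-0.04,-0.01,0.01,100],[0,0,0,-0.04,-0.02,0.01,100],[0,0,0,-0.04,-0.02,0.02,100],[0,0,0,-0.04,-0.02,0.02,100],[0,0,0,-0.04,-0.02,0.02,100],[0,0,0,-0.04,-0.01,0.02,100],[0,0,0,-0.007,-0.002,0.001,100]]}}

```text
t: 3.55
tcp_pos: [398.1, -333.5, 118.2]
tcp_rot: [-2.112, -2.323, 0.004]
ft_force: [-0.8, 0.1, 0.2]
finger_gap: 84.9
finger_force: 0.0
```

```bash
python3 - <<'E'
from h import *
s=snapshot("wrist");im=s["img"][:,:,::-1].copy()
print(s["T"].round(2));print(tool()[0])
for z in(36,):
  for d in(-40,-20,0,20):
    q=proj(s,np.array([400,-329,z])+d*np.array([-.094,.9956,0]));print(q);cv2.circle(im,tuple(int(x) for x in q),4,(0,0,255),1)
cv2.imwrite("pics/w1.png",im)
go([400,-329,17],Rdes(95.4))
E
```

```text
[[ 1.0000e+00 -9.0000e-02 -3.0000e-02  3.9158e+02]
 [ 1.0000e-01  9.5000e-01  3.1000e-01 -2.5341e+02]
 [-0.0000e+00 -3.1000e-01  9.5000e-01  2.6052e+02]
 [ 0.0000e+00  0.0000e+00  0.0000e+00  1.0000e+00]]
[ 398.97035392 -332.46719751  119.00897286]
[316.79552044 297.16845273]
[316.91340743 270.09007972]
[317.03746574 241.59416858]
[317.168193   211.56641642]
turn [-0.1  0.   0.1] shift(start axes) [  3.4   1.6 102. ] shift(end axes) [  3.4   1.4 102. ]
```

View pics/w1.png

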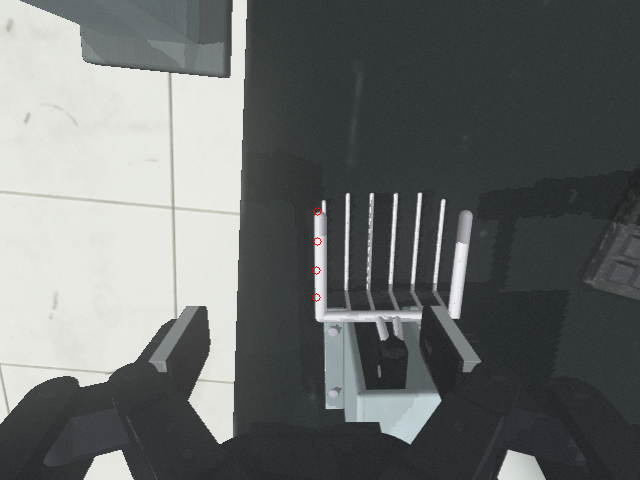

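Call:
{"name": "carry_out", "arguments": {"rows": [[0,0,0,0.003,0.004,0.02,100],[0,0,0,0,0,0.03,100],[0,0,0,0,0,0.025,100],[0,0,0,0,0,0.015,100],[0,0,0,0,0,0.01,100],[0,0,0,0,0,0.002,100],[0,0,0,0,0,0,60],[0,0,0,0,0,0,30],[0,0,0,0,0,0,0],[0,0,0,0,0,0,0],[0,0,0,0,0,0,0],[0,0,0,0,0,0,0]]}}

```text
t: 4.8
tcp_pos: [404.7, -325.7, 18.6]
tcp_rot: [2.111, 2.326, -0.0]
ft_force: [0.1, 0.1, 3.4]
finger_gap: 5.4
finger_force: 58.5
```

Call:
{"name": "carry_out", "arguments": {"rows": [[0,0,0,0.003,0,0,0],[0,0,0,0.006,0,0,0],[0,0,0,0.01,0,0,0],[0,0,0,0.012,0,0,0],[0,0,0,0.012,0,0,0],[0,0,0,0.012,0,0,0],[0,0,0,0.01,0,0,0]]}}

```text
t: 5.5
tcp_pos: [398.6, -259.6, 18.5]
tcp_rot: [2.11, 2.327, 0.0]
ft_force: [0.9, -3.4, 4.1]
finger_gap: 5.9
finger_force: 58.9
```

Call:
{"name": "carry_out", "arguments": {"rows": [[0,0,0,0.012,0,0,0],[0,0,0,0.015,0,0,0],[0,0,0,0.015,0,0,0],[0,0,0,0.012,0,0,0],[0,0,0,0.008,0,0,0],[0,0,0,0.004,0,0,0],[0,0,0,0,0,0,0]]}}

```text
t: 6.2
tcp_pos: [391.9, -193.2, 18.5]
tcp_rot: [-2.108, -2.328, -0.001]
ft_force: [1.4, -0.6, 7.8]
finger_gap: 5.6
finger_force: 59.2
```

```bash
python3 - <<'E'
from h import *
s=snapshot("top");im=s["img"][:,:,::-1]
print(get_obs()["tcp_pos"],get_obs()["ft_force"])
cv2.imwrite("pics/t2.png",cv2.resize(im[235:335,330:480],(800,533),interpolation=cv2.INTER_CUBIC))
E
```

```text
[ 391.93776916 -193.15645384   18.46688613] [0.72170373 0.84505319 8.10128983]
```

View pics/t2.png

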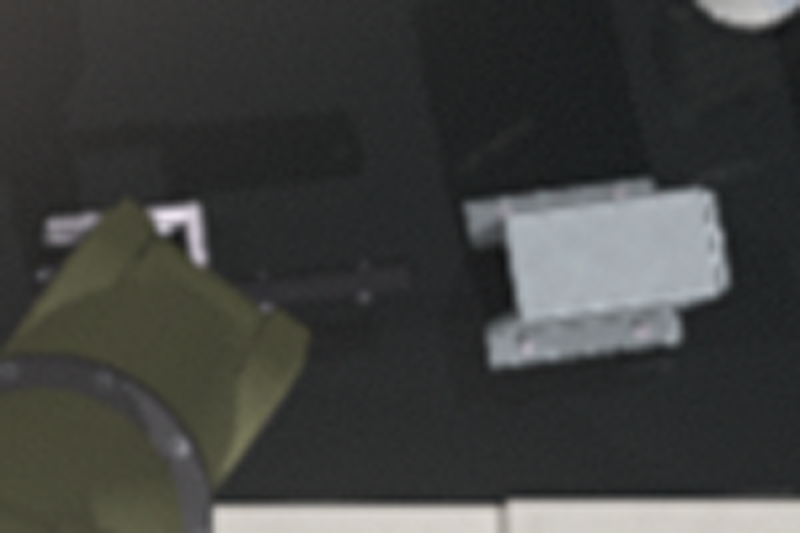

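Call:
{"name": "carry_out", "arguments": {"rows": [[0,0,0,0,0,0,30],[0,0,0,0,0,0,60],[0,0,0,0,0,0,100],[0,0,0,0,0,0,100],[0,0,0,0,0,0,100],[0,0,0,0,0,-0.02,100],[0,0,0,0,0,-0.04,100],[0,0,0,-0.01,0.01,-0.04,100],[0,0,0,-0.03,0.02,-0.04,100],[0,0,0,-0.04,0.016,-0.01,100],[0,0,0,-0.028,0,0,100],[0,0,0,0,0,0,100]]}}

```text
t: 7.45
tcp_pos: [446.6, -300.6, 165.9]
tcp_rot: [2.114, 2.32, -0.003]
ft_force: [-0.4, -0.4, -0.8]
finger_gap: 85.3
finger_force: 0.0
```

```bash
python3 - <<'E'
from h import *
s=snapshot("wrist");im=s["img"][:,:,::-1].copy()
print(tool()[0],get_obs()["finger_gap"])
cv2.imwrite("pics/w3.png",im)
E
```

```text
[ 446.09103994 -297.91491642  165.19985949] 85.51122596774812
```

View pics/w3.png

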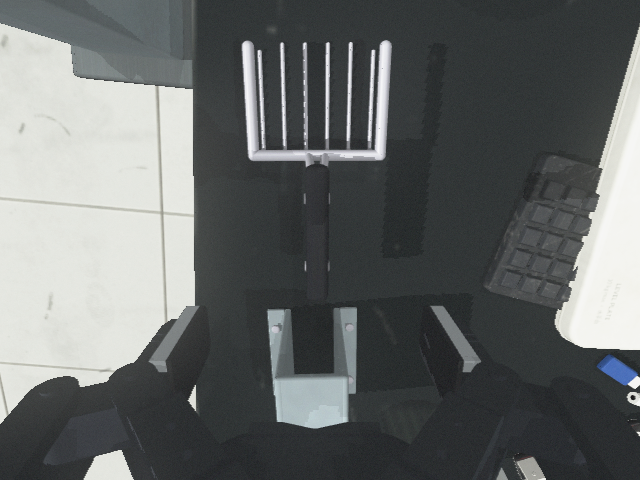

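```bash
python3 - <<'E'
from h import *
s=snapshot("wrist")
f,b=onz(s,(317,165),70),onz(s,(317.5,297),70)
l0,l1,r0,r1=[onz(s,p,36) for p in((247,50),(254,150),(387,50),(381,150))]
print(f,b,l0,l1,r0,r1)
A=lambda d:np.degrees(np.arctan2(d[1],d[0]))
print(A(f-b),A(l0-l1),A(r0-r1),np.linalg.norm(f-b))
h=b+(f-b)*52/98;print("grip",h)
y=A(l0-l1+r0-r1);print("yaw",y)
go([h[0],h[1],41],Rdes(y)); go([h[0],h[1],41],Rdes(A(f-b)))
E
```

```text
[ 443.69121687 -246.1359105    70.        ] [ 453.15045534 -339.69815737   70.        ] [ 390.36466694 -178.99095503   36.        ] [ 397.86907209 -243.82139442   36.        ] [ 483.56312148 -170.14285874   36.        ] [ 489.40816855 -235.12844296   36.        ]
95.77304543731572 96.60284947925437 95.13956748844775 94.03920051407246
grip [ 448.13126758 -290.05288352   70.        ]
yaw 95.87129487888653
turn [-0.1 -0.1 -0.4] shift(start axes) [  5.7   2.9 123.9] shift(end axes) [  5.8   2.8 123.9]
turn [-0.1 -0.1 -0.3] shift(start axes) [  5.7   2.9 123.9] shift(end axes) [  5.9   2.8 123.9]
```

Call:
{"name": "carry_out", "arguments": {"rows": [[0,0,-0.4,0.004,0.003,0.03,100],[0,0,0,0,0,0.04,100],[0,0,0,0,0,0.03,100],[0,0,0,0,0,0.015,100],[0,0,0,0,0,0.008,100],[0,0,0,0,0,0.001,100],[0,0,0,0,0,0,50],[0,0,0,0,0,0,0],[0,0,0,0,0,0,0],[0,0,0,0,0,0,0],[0,0,0,0,0,0,0]]}}

```text
t: 8.65
tcp_pos: [449.4, -292.1, 41.8]
tcp_rot: [2.102, 2.334, 0.0]
ft_force: [1.0, 0.6, 2.9]
finger_gap: 15.1
finger_force: 60.6
```

Call:
{"name": "carry_out", "arguments": {"rows": [[0,0,0,0,0,-0.02,0],[0,0,0,0,0,-0.04,0],[0,0,0,0,0,-0.04,0],[0,0,0,0.02,0.005,-0.02,0],[0,0,0,0.035,0.012,0,0],[0,0,0,0.035,0.012,0,0],[0,0,0,0.035,0.012,0,0],[0,0,0,0.035,0.012,0,0],[0,0,0,0.035,0.012,0,0],[0,0,0,0.02,0.006,0,0],[0,0,0,0.01,0.003,0,0]]}}

```text
t: 9.75
tcp_pos: [499.6, -57.9, 161.3]
tcp_rot: [-2.098, -2.337, -0.001]
ft_force: [-0.5, -0.7, -1.4]
finger_gap: 15.0
finger_force: 60.1
```

Call:
{"name": "carry_out", "arguments": {"rows": [[0,0,5,0,0,0,0],[0,0,8.5,0,0,0,0],[0,0,8.5,0,0,0,0],[0,0,8.5,0,0,0,0],[0,0,8.5,0,0,0,0],[0,0,8.5,0,0,0,0],[0,0,8.5,0,0,0,0],[0,0,8.5,0,0,0,0],[0,0,8.5,0,0,0,0],[0,0,8.5,0,0,0,0],[0,0,8.5,0,0,0,0],[0,0,8.5,0,0,0,0]]}}

```text
t: 10.95
tcp_pos: [499.1, -61.5, 161.5]
tcp_rot: [3.14, -0.081, -0.0]
ft_force: [-0.4, 0.1, -1.2]
finger_gap: 14.8
finger_force: 60.1
```

```bash
python3 - <<'E'
from h import *
go([449.6,161,146],Rdes(-7.6));print(get_obs()["qpos"].round(2),tool()[0])
E
```

```text
turn [0.  0.  4.6] shift(start axes) [ -60.9 -219.7   15.4] shift(end axes) [ -78.5 -214.    15.5]
[-0.44  0.49  0.76  1.93 -0.43  0.89 -1.08] [499.11579633 -61.50351389 161.51688064]
```

Call:
{"name": "carry_out", "arguments": {"rows": [[0,0,4.6,0,0,0,0],[0,0,0,-0.005,-0.02,0,0],[0,0,0,-0.012,-0.035,0,0],[0,0,0,-0.015,-0.04,0,0],[0,0,0,-0.015,-0.04,0,0],[0,0,0,-0.015,-0.04,0.005,0],[0,0,0,-0.012,-0.025,0.005,0],[0,0,0,-0.005,-0.014,0.005,0],[0,0,0,0,0,0,0],[0,0,0,0,0,0,0]]}}

```text
t: 11.95
tcp_pos: [448.3, 160.1, 146.6]
tcp_rot: [3.134, -0.198, 0.001]
ft_force: [-0.6, -0.6, -1.5]
finger_gap: 14.9
finger_force: 60.0
```

```bash
python3 - <<'E'
from h import *
s=snapshot("wrist");im=s["img"][:,:,::-1].copy()
go([449.6,161,146],Rdes(-7.6));print(get_obs()["qpos"].round(2),tool()[0])
cv2.imwrite("pics/w4.png",im)
E
```

```text
turn [ 0.  -0.1  0.3] shift(start axes) [ 0.9 -1.5  0.8] shift(end axes) [ 0.9 -1.5  0.8]
[-0.94  0.49  0.81  2.01 -0.47  0.84 -1.57] [448.50375791 159.6716218  146.76666187]
```

View pics/w4.png

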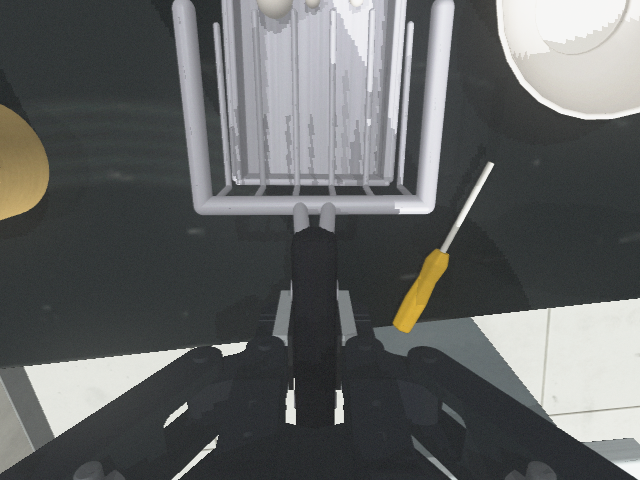

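```bash
python3 - <<'E'
from h import *
s=snapshot("wrist");p,r=tool()
x=np.array([np.cos(np.radians(-7.6)),np.sin(np.radians(-7.6)),0]);y=np.array([-x[1],x[0],0])
C=np.array([574.5,144.4,0])
def L(n,uv,z):
    q=onz(s,uv,z)-C;print(n,(q@x).round(1),(q@y).round(1))
L("tcp",proj(s,p),p[2])
z0=p[2]-41
for n,uv in(("rimL back",(200,205)),("rimR back",(431,205)),("rimL f",(184,8)),("rimR f",(442,8))):L(n,uv,z0+36)
for n,uv in(("wL f",(217,27)),("wR f",(411,27)),("wL b",(228,180)),("wR b",(402,180))):L(n,uv,z0+1.5)
for n,uv in(("tray nL",(233,185)),("tray nR",(396,185)),("tray fL",(222,20)),("tray fR",(406,20))):L(n,uv,30)
L("ball",(275,3),16)
g=cv2.cvtColor(s["img"],cv2.COLOR_RGB2GRAY)
for r_ in(25,150):print(r_,g[r_,205:250].tolist(),g[r_,385:420].tolist())
E
```

```text
tcp -126.9 -1.6
rimL back -81.2 46.8
rimR back -80.7 -48.2
rimL f -10.4 46.1
rimR f -9.8 -44.7
wL f -9.0 43.1
wR f -8.4 -42.4
wL b -76.4 42.7
wR b -75.9 -43.8
tray nL -92.2 57.4
tray nR -91.5 -58.5
tray fL 11.2 57.9
tray fR 12.0 -57.0
ball 24.4 25.8
25 [45, 46, 46, 48, 45, 47, 48, 70, 137, 175, 187, 186, 161, 146, 122, 52, 70, 131, 173, 187, 187, 176, 164, 183, 182, 181, 179, 157, 125, 116, 111, 110, 110, 114, 110, 121, 170, 169, 170, 170, 171, 169, 169, 169, 168] [149, 126, 127, 126, 125, 125, 128, 141, 200, 229, 234, 233, 232, 222, 228, 232, 230, 225, 204, 90, 73, 78, 124, 184, 216, 231, 234, 224, 206, 68, 66, 67, 68, 68, 65]
150 [129, 125, 120, 87, 66, 68, 65, 69, 68, 67, 68, 69, 66, 66, 70, 69, 69, 87, 142, 174, 176, 168, 156, 133, 104, 141, 144, 127, 141, 133, 141, 144, 142, 137, 123, 113, 109, 108, 109, 111, 113, 123, 159, 160, 161] [173, 176, 178, 175, 176, 181, 177, 173, 162, 143, 58, 58, 59, 73, 120, 170, 197, 204, 204, 187, 102, 59, 59, 58, 65, 67, 66, 66, 66, 67, 67, 66, 66, 67, 87]
```

Call:
{"name": "carry_out", "arguments": {"rows": [[0,0,0.2,0.003,0,0.02,0],[0,0,0,0,0,0.03,0],[0,0,0,0,0,0.02,0],[0,0,0,0,0,0.014,0],[0,0,0,0,0,0.008,0],[0,0,0,0,0,0.004,0],[0,0,0,0,0,0.003,0],[0,0,0,0,0,0,0],[0,0,0,0,0,0,0]]}}

```text
t: 12.95
tcp_pos: [451.0, 161.3, 47.9]
tcp_rot: [-3.135, 0.201, -0.001]
ft_force: [-0.5, 0.7, -1.3]
finger_gap: 15.1
finger_force: 60.0
```

Call:
{"name": "carry_out", "arguments": {"rows": [[0,0,0,0,0,0.001,0],[0,0,0,0,0,0.001,0],[0,0,0,0,0,0.001,0],[0,0,0,0,0,0,0]]}}

```text
t: 13.35
tcp_pos: [450.5, 161.6, 45.4]
tcp_rot: [-3.134, 0.201, -0.0]
ft_force: [-5.1, 0.0, 14.0]
finger_gap: 14.8
finger_force: 62.4
```

Call:
{"name": "carry_out", "arguments": {"rows": [[0,0,0,0.003,0,-0.0005,0],[0,0,0,0.005,0,0,0],[0,0,0,0.005,0,0,0],[0,0,0,0.005,0,0,0],[0,0,0,0.005,0,0,0],[0,0,0,0.005,0,0,0],[0,0,0,0.005,0,0,0],[0,0,0,0.005,0,0,0],[0,0,0,0.005,0,0,0],[0,0,0,0.005,0,0,0],[0,0,0,0.005,0,0,0],[0,0,0,0.005,0,0,0]]}}

```text
t: 14.55
tcp_pos: [508.1, 154.2, 45.7]
tcp_rot: [-3.134, 0.2, 0.0]
ft_force: [-3.4, -0.0, 9.5]
finger_gap: 15.4
finger_force: 61.6
```

```bash
python3 - <<'E'
from h import *
s=snapshot("wrist");im=s["img"][:,:,::-1].copy()
print(tool()[0],get_obs()["ft_force"])
p=tool()[0];x=np.array([.991,-.132]);print((p[:2]-[574.5,144.4])@x)
cv2.imwrite("pics/w5.png",im[:320,120:500])
E
```

```text
[509.23570505 154.01882047  45.7884327 ] [-1.66474407  0.85745065  6.25490701]
-65.94660059810964
```

View pics/w5.png

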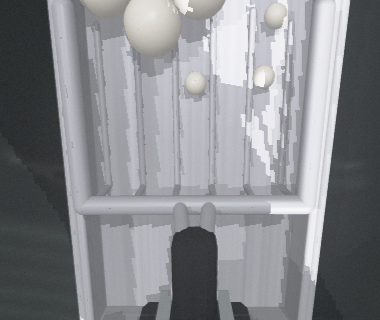

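Call:
{"name": "carry_out", "arguments": {"rows": [[0,0,0,0.004,0,0,0],[0,0,0,0.004,0,0,0],[0,0,0,0.004,0,0,0],[0,0,0,0.004,0,0,0],[0,0,0,0.004,0,0,0],[0,0,0,0.003,0,0,0],[0,0,0,0.002,0,0,0],[0,0,0,0,0,0,0]]}}

```text
t: 15.4
tcp_pos: [533.3, 150.9, 45.7]
tcp_rot: [-3.134, 0.201, -0.001]
ft_force: [-2.4, 0.6, 7.3]
finger_gap: 15.1
finger_force: 61.4
```

Call:
{"name": "carry_out", "arguments": {"rows": [[0,0,0,0.002,0,0,0],[0,0,0,0.0015,0,0,0],[0,0,0,0,0,0,0]]}}

```text
t: 15.7
tcp_pos: [536.6, 150.5, 45.8]
tcp_rot: [-3.134, 0.201, -0.001]
ft_force: [-2.9, -0.1, 8.0]
finger_gap: 15.1
finger_force: 61.5
```

```bash
cat >> h.py <<'E'
def blobs(s,lo=190):
    g=cv2.cvtColor(s["img"],cv2.COLOR_RGB2HSV)
    return g
E
python3 - <<'E'
from h import *
s=snapshot("wrist");im=s["img"][:,:,::-1].copy()
s2=snapshot("top");im2=s2["img"][:,:,::-1].copy()
s3=snapshot("scene");im3=s3["img"][:,:,::-1].copy()
a=im[:300,120:520]
b=cv2.resize(im2[195:295,190:250],(240,400),interpolation=cv2.INTER_CUBIC)
c=cv2.resize(im3[190:255,220:325],(400,248),interpolation=cv2.INTER_CUBIC)
cv=np.zeros((560,660,3),np.uint8);cv[:300,:400]=a;cv[:400,410:650]=b;cv[305:553,:400]=c
cv2.imwrite("pics/c6.png",cv)
E
```

Call:
{"name": "carry_out", "arguments": {"rows": [[0,0,0,0.001,0,0,0],[0,2,0,-0.0015,0,0,0],[0,3,0,-0.0025,0,0,0],[0,3,0,-0.0025,0,0,0],[0,3,0,-0.0025,0,0,0],[0,3,0,-0.0025,0,0,0],[0,3,0,-0.002,0,0,0],[0,3,0,-0.002,0,0,0],[0,3,0,-0.002,0,0,0],[0,2,0,0,0,0,0],[0,0,0,0,0,0,0]]}}

```text
t: 16.95
tcp_pos: [520.3, 156.6, 42.0]
tcp_rot: [3.07, -0.196, 0.561]
ft_force: [0.7, -0.1, -2.4]
finger_gap: 15.1
finger_force: 59.9
```

```bash
python3 - <<'E'
from h import *
p,r=tool();o=get_obs();print(p,o["ft_force"],o["qpos"].round(2));x=r.as_matrix()[:,0];print("tool x",x,np.degrees(np.arcsin(x[2])))
s=snapshot("wrist");im=s["img"]
cv2.imwrite("pics/w7.png",im[:,:,::-1])
g=cv2.cvtColor(im,cv2.COLOR_RGB2HSV)
m=((g[...,1]>12)&(g[...,1]<70)&(g[...,0]<40)&(g[...,2]>90)).astype(np.uint8)
n,_,st,c=cv2.connectedComponentsWithStats(cv2.morphologyEx(m,cv2.MORPH_OPEN,np.ones((5,5))))
for i in range(1,n):
  if st[i,4]>80:print(st[i],c[i].round())
E
```

```text
[520.32295121 156.56810369  42.00689094] [ 0.72854841 -0.05033629 -2.38284649] [-0.87  0.63  0.62  2.26 -1.48  0.18 -0.66]
tool x [ 0.92773056 -0.12067769  0.35320378] 20.683398148181553
[268 149  16  18 139] [276. 157.]
[612 194  28  37 506] [629. 212.]
```

Call:
{"name": "carry_out", "arguments": {"rows": [[0,0,0,0.004,0,-0.009,0],[0,0,0,0.005,0,-0.014,0],[0,0,0,0.005,0,-0.014,0],[0,0,0,0.004,0,-0.009,0],[0,0,0,0,0,0,0]]}}

```text
t: 17.5
tcp_pos: [522.2, 155.9, 92.7]
tcp_rot: [3.069, -0.193, 0.562]
ft_force: [-0.5, -0.6, -3.2]
finger_gap: 14.8
finger_force: 59.9
```

```bash
python3 - <<'E'
from h import *
p,r=tool();o=get_obs();print(p,o["ft_force"],o["qpos"].round(2));x=r.as_matrix()[:,0];print("tool",r.as_matrix().round(3),np.degrees(np.arcsin(x[2])))
E
```

```text
[522.16380956 155.88652638  92.70915909] [-0.5033126  -0.63975298 -3.1563945 ] [-1.05  0.62  0.91  2.21 -1.13  0.36 -0.98]
tool [[ 0.928 -0.124  0.352]
 [-0.119 -0.992 -0.037]
 [ 0.354 -0.007 -0.935]] 20.72018847984156
```

Call:
{"name": "carry_out", "arguments": {"rows": [[0,-3,0,0,0,0,0],[0,3,0,0,0,0,0],[0,-4,0,0,0,0,0],[0,4,0,0,0,0,0],[0,0,2,0,0,0,0],[0,0,-4,0,0,0,0],[0,0,4,0,0,0,0],[0,0,-2,0,0,0,0],[0,0,0,0,0,0,0],[0,0,0,0,0,0,0],[0,0,0,0,0,0,0]]}}

```text
t: 18.6
tcp_pos: [521.7, 156.0, 91.7]
tcp_rot: [3.07, -0.194, 0.561]
ft_force: [-0.5, -0.2, -2.0]
finger_gap: 15.1
finger_force: 59.9
```

```bash
python3 - <<'E'
from h import *
f=[]
s=snapshot("wrist");im=s["img"][:,:,::-1].copy()
s2=snapshot("top");im2=s2["img"][:,:,::-1].copy();f.append(get_obs()["ft_force"][2])
s3=snapshot("scene");im3=s3["img"][:,:,::-1].copy();f.append(get_obs()["ft_force"][2])
print(f)
a=im[:340,120:520]
b=cv2.resize(im2[195:295,190:250],(240,400),interpolation=cv2.INTER_CUBIC)
c=cv2.resize(im3[170:245,210:325],(400,260),interpolation=cv2.INTER_CUBIC)
cv=np.zeros((600,660,3),np.uint8);cv[:340,:400]=a;cv[:400,410:650]=b;cv[340:600,:400]=c
cv2.imwrite("pics/c8.png",cv);print(tool()[0],get_obs()["qpos"].round(2))
E
```

```text
[np.float64(-2.5660670885266295), np.float64(-2.412708024924563)]
[521.65608933 156.06204188  91.72585125] [-1.05  0.62  0.92  2.21 -1.15  0.37 -0.96]
```

View pics/c8.png

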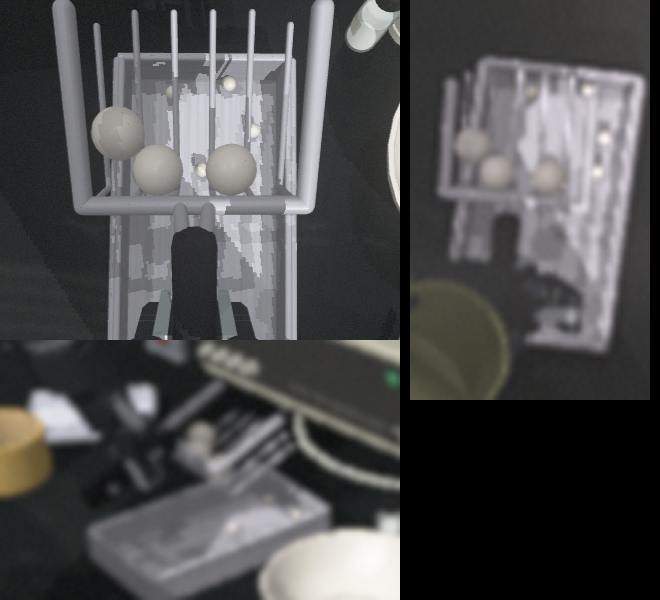

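```bash
python3 - <<'E'
from h import *
s=snapshot("wrist");s2=snapshot("top")
f=lambda q:((q[0]-190)*4+410,(q[1]-195)*4)
for uv in((202,170),(254,131),(230,84),(171,92)):
  for z in(9,84):print(uv,z,np.round(f(proj(s2,onz(s,(uv[0]+120,uv[1]),z)))))
for uv in((118,133),(157,170),(232,170)):print(np.round(f(proj(s2,onz(s,(uv[0]+120,uv[1]),85)))),onz(s,(uv[0]+120,uv[1]),85))
import cv2
w=s["img"];t=s2["img"]
# red-ish chip brightness test around candidate spots in top at full res
g=cv2.cvtColor(t,cv2.COLOR_RGB2GRAY);print(g[232:244,214:230])
E
```

```text
(202, 170) 9 [549. 168.]
(202, 170) 84 [527. 174.]
(254, 131) 9 [605. 135.]
(254, 131) 84 [568. 151.]
(230, 84) 9 [588.  87.]
(230, 84) 84 [555. 116.]
(171, 92) 9 [530.  89.]
(171, 92) 84 [513. 117.]
[472. 142.] [606.63968879 182.45452893  85.        ]
[496. 171.] [587.03882208 166.4732609   85.        ]
[548. 176.] [582.66228005 131.99040072  85.        ]
[[138 136 138 177 198 200 203 195 166 170 191 199 200 188 167 182]
 [139 135 128 151 189 202 202 192 162 160 169 175 188 184 164 175]
 [142 137 123 133 178 201 198 178 149 145 149 151 161 172 161 167]
 [148 133 120 127 162 193 196 175 151 150 154 151 150 159 153 157]
 [149 133 125 131 153 186 195 178 164 166 169 165 155 153 146 153]
 [150 136 132 139 147 166 179 174 171 176 178 172 163 152 141 150]
 [147 134 134 142 144 151 159 167 174 180 182 176 165 152 139 146]
 [138 128 130 141 146 144 148 160 171 177 179 173 162 149 135 146]
 [127 113 120 139 146 144 145 154 164 169 169 166 157 144 140 150]
 [109 104 115 138 147 144 140 143 153 158 157 153 144 139 150 160]
 [112 116 123 136 144 141 133 126 133 140 142 138 131 126 136 158]
 [129 132 129 135 140 140 132 117 118 125 127 130 130 125 135 154]]
```

```bash
cat >> h.py <<'E'
def tcp_for(m,yaw,pitch): return np.array(m,float)-Rdes(yaw,pitch).apply([127.5,0,41.8])
def gm(m,yaw,pitch):
    t=tcp_for(m,yaw,pitch);print("tcp",t.round(1),end=" ");go(t,Rdes(yaw,pitch))
E
python3 - <<'E'
from h import *
p,r=tool();print("mouth now",p+r.apply([127.5,0,41.8]))
gm([572,-37,110],-7.6,20.7)
E
```

```text
mouth now [654.68494509 139.28283789  97.72358348]
tcp [439.1 -19.3 104. ] turn [-0.6  0.   0.2] shift(start axes) [-51.3 184.2 -34.1] shift(end axes) [-50.5 184.7 -32.2]
```

Call:
{"name": "carry_out", "arguments": {"rows": [[0,0,0,0.002,0.004,-0.006,0],[0,0,0,0.002,0.009,-0.006,0],[0,0,0,0.002,0.015,-0.006,0],[0,0,0,0.001,0.019,-0.004,0],[0,0,0,0,0.02,-0.002,0],[0,0,0,0,0.02,-0.001,0],[0,0,0,0,0.02,0,0],[0,0,0,0,0.016,0,0],[0,0,0,0,0.01,0,0],[0,0,0,0,0.005,0,0],[0,0,0,0,0.002,0,0],[0,0,0,0,0,0,0]]}}

```text
t: 20.05
tcp_pos: [501.9, 16.9, 116.7]
tcp_rot: [3.07, -0.196, 0.562]
ft_force: [-0.9, 0.2, -2.6]
finger_gap: 15.2
finger_force: 59.9
```

```bash
python3 - <<'E'
from h import *
p,r=tool();print(p,get_obs()["qpos"].round(2),get_obs()["ft_force"]);print("mouth now",p+r.apply([127.5,0,41.8]))
gm([572,-39,110],45,20)
gm([572,-39,110],35,20)
E
```

```text
[501.87850544  16.90764697 116.71179108] [-0.73  0.46  0.83  2.31 -1.16  0.32 -0.62] [-0.94555178  0.22410555 -2.63650388]
mouth now [6.34854511e+02 3.27453596e-02 1.22720921e+02]
tcp [ 477.2 -133.8  105.7] turn [ 17.7  -0.9 -49.1] shift(start axes) [ -8.7 152.7   7.1] shift(end axes) [-120.4   89.1  -32.1]
tcp [ 462.1 -115.9  105.7] turn [ 14.3  -0.9 -39.7] shift(start axes) [-24.8 136.9   1.2] shift(end axes) [-106.    86.   -26.8]
```

Call:
{"name": "carry_out", "arguments": {"rows": [[0,0,0,-0.001,0.005,0,0],[0,0,0,-0.001,0.01,0.001,0],[0,0,0,-0.001,0.016,0.001,0],[0,0,0,-0.001,0.02,0.001,0],[0,0,0,-0.001,0.021,0.001,0],[0,0,0,-0.001,0.021,0.001,0],[0,0,0,-0.001,0.02,0.001,0],[0,0,0,-0.001,0.017,0.001,0],[0,0,0,-0.001,0.012,0,0],[0,0,0,0,0.007,0,0],[0,0,0,0,0.003,0,0],[0,0,0,0,0,0,0]]}}

```text
t: 21.25
tcp_pos: [477.1, -132.7, 105.4]
tcp_rot: [3.07, -0.195, 0.561]
ft_force: [0.1, 0.5, -2.0]
finger_gap: 15.0
finger_force: 59.9
```

Call:
{"name": "carry_out", "arguments": {"rows": [[0.5,0,-1.5,0,0,0,0],[1,0,-3,0,0,0,0],[1.5,0,-4,0,0,0,0],[1.5,0,-4,0,0,0,0],[1.5,0,-4,0,0,0,0],[1.5,0,-4,0,0,0,0],[1.5,0,-4,0,0,0,0],[1.5,0,-4,0,0,0,0],[1.5,0,-4,0,0,0,0],[1.5,0,-4,0,0,0,0],[1.5,0,-4,0,0,0,0],[1,0,-3,0,0,0,0]]}}

```text
t: 22.45
tcp_pos: [477.4, -132.2, 105.4]
tcp_rot: [-2.801, -1.004, -0.516]
ft_force: [0.5, 0.3, -1.9]
finger_gap: 15.2
finger_force: 59.9
```

```bash
python3 - <<'E'
from h import *
p,r=tool();print(p,get_obs()["qpos"].round(2),get_obs()["ft_force"]);print("mouth now",p+r.apply([127.5,0,41.8]),r.as_matrix().round(3))
gm([572,-39,100],45,15)
E
```

```text
[ 477.38755011 -132.16737424  105.40608799] [ 0.09  0.48  0.53  2.18 -1.03  0.69  0.54] [ 0.5133016   0.323044   -1.86826066]
mouth now [580.92426623 -47.05772309 111.72951222] [[ 0.722  0.635  0.275]
 [ 0.594 -0.773  0.226]
 [ 0.356  0.001 -0.934]]
tcp [ 477.3 -133.7  107.4] turn [ 1.8 -5.8 -5.3] shift(start axes) [-0.3  1.1 -2.2] shift(end axes) [-0.6  1.  -2.2]
```

```bash
python3 - <<'E'
from h import *
p,r=tool()
S=[(m,ph) for m,ph in(((570,-42,75),8),((570,-42,57),3),((571,-41,50),-5),((571,-41,42),-13),((571,-41,38),-20),((571,-41,36),-28),((571,-41,34),-36),((571,-41,34),-44))]
for m,ph in S:
    t=tcp_for(m,40,ph);R2=Rdes(40,ph)
    print(ph,t.round(),"turn",(r.inv()*R2).as_rotvec(degrees=True).round(1),"start",r.inv().apply(t-p).round(1),"end",R2.inv().apply(t-p).round(1));p,r=t,R2
E
```

```text
8 [ 469. -127.   99.] turn [  0.2 -12.9  -0.6] start [-5.5 -9.5  5.1] end [-4.1 -9.5  6.3]
3 [ 471. -125.   92.] turn [ 0. -5.  0.] start [ 1.6 -0.   6.9] end [ 2.2 -0.   6.7]
-5 [ 476. -120.  103.] turn [ 0. -8. -0.] start [  8.1  -0.1 -10.3] end [  6.6  -0.1 -11.3]
-13 [ 483. -115.  111.] turn [ 0. -8. -0.] start [ 7.8  0.  -9.4] end [  6.4   0.  -10.4]
-20 [ 490. -109.  121.] turn [ 0. -7.  0.] start [  6.9  -0.  -11.3] end [  5.5  -0.  -12.1]
-28 [ 500. -101.  133.] turn [ 0. -8.  0.] start [  7.7  -0.  -15.5] end [  5.5  -0.  -16.4]
-36 [511. -92. 143.] turn [ 0. -8. -0.] start [  8.    0.  -15.6] end [  5.8   0.  -16.5]
-44 [523. -81. 153.] turn [ 0. -8.  0.] start [  7.1   0.  -17.3] end [  4.6   0.  -18.2]
```

Call:
{"name": "carry_out", "arguments": {"rows": [[0,-2,0,-0.001,-0.002,0.001,0],[0,-3,0,-0.001,-0.003,0.001,0],[0,-3,0,-0.001,-0.003,0.002,0],[0,-3,-0.6,-0.001,-0.0015,0.001,0],[0,-2,0,0,0,0.001,0],[0,0,0,0,0,0,0],[0,0,0,0,0,0,0]]}}

```text
t: 23.15
tcp_pos: [469.5, -125.9, 98.4]
tcp_rot: [-2.905, -1.054, -0.202]
ft_force: [-0.4, 0.2, -2.9]
finger_gap: 15.1
finger_force: 59.9
```

```bash
python3 - <<'E'
from h import *
p,r=tool();print(p,get_obs()["qpos"].round(2),get_obs()["ft_force"]);print("mouth now",p+r.apply([127.5,0,41.8]),r.as_matrix()[:,0].round(3))
gm([570,-42,57],40,4)
E
```

```text
[ 469.51127806 -125.90303826   98.38605879] [-0.18  0.53  0.7   2.11 -0.75  0.7   0.18] [-0.36135732  0.2062734  -2.86598886]
mouth now [570.89163597 -41.31529755  74.50244204] [0.76  0.635 0.137]
tcp [ 470.3 -125.6   89.8] turn [ 0.2 -3.9 -0.1] shift(start axes) [-0.4  0.3  8.6] shift(end axes) [0.2 0.3 8.6]
```

Call:
{"name": "carry_out", "arguments": {"rows": [[0,-2,0,0,0,0.004,0],[0,-2,0,0,0,0.0045,0],[0,0,0,0,0,0,0],[0,-4.5,0,0.004,0,-0.005,0],[0,-8,0,0.007,0,-0.01,0],[0,-8,0,0.007,0,-0.011,0],[0,-6,0,0.005,0,-0.01,0],[0,-4,0,0.003,0,-0.008,0],[0,0,0,0,0,0,0],[0,0,0,0,0,0,0],[0,0,0,0,0,0,0],[0,0,0,0,0,0,0]]}}

```text
t: 24.35
tcp_pos: [494.3, -106.1, 130.0]
tcp_rot: [2.742, 0.986, -0.644]
ft_force: [0.1, -0.5, -1.3]
finger_gap: 15.0
finger_force: 60.1
```

```bash
cat > balls.py <<'E'
from h import *
p,r=tool();o=get_obs();print(p.round(1),o["qpos"].round(2),o["ft_force"].round(1));x=r.as_matrix()[:,0];print("mouth now",(p+r.apply([127.5,0,41.8])).round(1),np.degrees(np.arcsin(x[2])).round(1),np.degrees(np.arctan2(x[1],x[0])).round(1))
E
python3 - <<'E'
from balls import *
for m,ph in(((571,-41,36),-30),((571,-41,34),-38)):gm(m,40,ph)
s=snapshot("top");im=s["img"];cv2.imwrite("pics/t9.png",im[:,:,::-1])
g=cv2.cvtColor(im,cv2.COLOR_RGB2GRAY);u,v=proj(s,[576,-37,15]).astype(int);print(u,v);print(g[v-26:v+28:2,u-28:u+30:2])
E
```

```text
[ 494.3 -106.1  130. ] [-0.57  0.85  1.01  1.71 -0.32  1.19 -0.38] [ 0.1 -0.5 -1.3]
mouth now [568.  -45.5  35.7] -26.5 39.5
tcp [502.4 -98.5 135.9] turn [-0.1 -3.5 -0.4] shift(start axes) [  7.3  -0.7 -10.3] shift(end axes) [  6.6  -0.6 -10.7]
tcp [513.7 -89.  145.4] turn [ -0.1 -11.5  -0.4] shift(start axes) [ 16.3  -0.8 -25.3] shift(end axes) [ 10.9  -0.6 -28.1]
289 244
[[103 104 105 104 103 103 103 103 101 103 109 111 110 113 110 109 105 103
   98  91  85  73  59  59  62  61  64  65  66]
 [102 103 103 102 104 104 103 105 108 110 112 112 113 114 110 110 107 104
  100  95  88  83  81  62  60  59  63  66  64]
 [102 103 103 102 104 103 103 104 111 113 112 113 114 114 113 110 107 107
  103  97  91  87 105 122  63  59  62  62  64]
 [101 102 102 104 102 102 106 110 111 113 112 113 114 115 114 111 110 106
  104 100  95  90  85 145 128  58  57  63  63]
 [102 103 102 102 102 101 106 109 110 111 112 114 114 114 114 113 111 109
  107 103  98  94  91  91 156 126  58  60  61]
 [104 103 111 134  92 100 104 106 110 111 112 113 114 114 114 113 112 110
  107 104 102  99  94  97 166 164  86  58  61
[... 1843 characters left out ...]
150 156 162 159 162 150 145 133  72  62  62  62
   62  61  57  61  61  52  40  43  46  59  57]
 [ 55  51  49  49 118 192 151 132 148 162 147 142 116  94  87  70  65  73
   82  77  60  59  61  56  40  42  38  76 156]
 [ 53  52  50  47  47 118 205 169 127 151 124  65  76  90 101  99  73  80
   99  89  50  54  59  59  43  42  39  48 149]
 [ 54  53  51  49  48  45  93 165 185 142 104  68  87  92  96  90  62  43
   42  45  46  47  57  56  57  44  41  38  55]
 [ 52  52  51  49  50  48  46  49 106 151 168 135  81  55  50  69  76  43
   44  42  46  56  57  55 114 133  41  41  40]
 [ 52  51  51  48  50  48  47  45  46  47  65  95  60  57  56  61  63  55
   57  55  53  52  50  56 105 186  83  37  41]]
```

Call:
{"name": "carry_out", "arguments": {"rows": [[0,-4,0,0.006,0,-0.01,0],[0,-4,0,0.005,0,-0.01,0],[0,-3,0,0.003,0,-0.008,0],[0,0,0,0,0,0,0],[0,0,0,0,0,0,0],[0,0,0,0,0,0,0]]}}

```text
t: 25.0
tcp_pos: [514.6, -89.3, 147.2]
tcp_rot: [2.618, 0.942, -0.888]
ft_force: [-0.4, -0.3, -1.7]
finger_gap: 15.1
finger_force: 60.1
```

```bash
python3 - <<'E'
from balls import *
s=snapshot("wrist");im=s["img"];g=cv2.cvtColor(im,cv2.COLOR_RGB2GRAY)
c=cv2.HoughCircles(cv2.medianBlur(g,5),cv2.HOUGH_GRADIENT,1.5,18,param1=80,param2=28,minRadius=10,maxRadius=35)
print("dish at",proj(s,[576,-37,15]))
if c is not None:
  for q in c[0]:print(q.round(),onz(s,q[:2],22).round())
E
```

```text
[514.6 -89.3 147.2] [-0.6   0.97  1.03  1.52 -0.24  1.4  -0.46] [-0.4 -0.3 -1.7]
mouth now [573.  -41.3  36.3] -37.5 39.5
dish at [311.7564024  -27.30809844]
[290. 103.  34.] [518. -68.  22.]
[350. 106.  28.] [539. -97.  22.]
[242.  88.  31.] [509. -41.  22.]
[289.  73.  32.] [533. -56.  22.]
[401.  74.  32.] [ 572. -105.   22.]
[283.  38.  28.] [546. -42.  22.]
[328. 106.  34.] [531. -86.  22.]
[244.  37.  29.] [534. -27.  22.]
[235. 143.  28.] [470. -58.  22.]
[185.  31.  31.] [518.  -2.  22.]
[304.  14.  28.] [562. -43.  22.]
[394. 173.  27.] [ 519. -161.   22.]
[310.  32.  29.] [557. -51.  22.]
[313. 118.  21.] [518. -85.  22.]
[227.  76.  28.] [510. -30.  22.]
[391. 320.  21.] [ 330. -378.   22.]
[272.  55.  19.] [536. -43.  22.]
[272. 112.  23.] [506. -63.  22.]
[175. 332.  14.] [  99. -168.   22.]
[382.  98.  24.] [ 555. -108.   22.]
[430.  55.  28.] [ 589. -107.   22.]
[244. 161.  21.] [459. -71.  22.]
[313. 152.  21.] [ 497. -103.   22.]
[352. 145.  18.] [ 518. -119.   22.]
[254.  65.  18.] [525. -39.  22.]
[286. 164.  31.] [476. -95.  22.]
[103. 317.  24.] [ 94. -71.  22.]
[617. 140.  34.] [ 633. -252.   22.]
[238. 179.  27.] [441. -77.  22.]
[419. 179.  23.] [ 527. -181.   22.]
[368.  70.  18.] [562. -88.  22.]
[442.  26.  18.] [ 601. -100.   22.]
[401.  49.  16.] [581. -93.  22.]
[266.  23.  11.] [547. -32.  22.]
[415.  91.  13.] [ 570. -119.   22.]
[286.  17.  11.] [555. -37.  22.]
```

Call:
{"name": "carry_out", "arguments": {"rows": [[0,0,0,-0.008,0,-0.01,0],[0,0,0,-0.015,0,-0.019,0],[0,0,0,-0.014,0,-0.019,0],[0,5,0,0,0,0,0],[0,8,0,0,0,0,0],[0,8,0,-0.01,0,0,0],[0,8,0,-0.03,0,0,0],[0,5,0,-0.04,0,0,0],[0,3.5,0,-0.04,0,0,0],[0,0,0,-0.03,0,0,0],[0,0,0,0,0,0,0]]}}

```text
t: 26.15
tcp_pos: [397.4, -185.9, 230.4]
tcp_rot: [2.957, 1.055, 0.003]
ft_force: [0.8, 0.0, -2.0]
finger_gap: 14.9
finger_force: 60.0
```

```bash
python3 - <<'E'
from balls import *
go([430,-285,150],Rdes(40))
s=snapshot("top");b=snapshot("scene");im=s["img"];g=cv2.cvtColor(im,cv2.COLOR_RGB2GRAY)
u,v=proj(s,[576,-37,15]).astype(int);print(u,v)
np.set_printoptions(linewidth=250)
print(g[v-22:v+24:2,u-24:u+26:2])
c=cv2.resize(g[v-30:v+30,u-30:u+30],None,fx=6,fy=6,interpolation=cv2.INTER_CUBIC)
for q in cv2.HoughCircles(c,cv2.HOUGH_GRADIENT,1.5,30,param1=60,param2=30,minRadius=22,maxRadius=36)[0][:8]:
  uv=(u-30+q[0]/6,v-30+q[1]/6);print(q.round(),onz(s,uv,18).round())
E
```

```text
[ 397.4 -185.9  230.4] [-0.39  0.36  1.06  1.97 -0.37  1.02 -0.04] [ 0.8  0.  -2. ]
mouth now [ 496.3 -105.3  188.7] 0.1 39.3
turn [ 0.2 -0.1 -0.7] shift(start axes) [-37.6  97.1  80.6] shift(end axes) [-38.8  96.8  80.4]
289 244
[[ 65  65  63 156 239 234 233 236 238 239 241 242 242 241 240 230 222 230 213 153 169 148  70  68  72]
 [ 63  61 153 237 229 233 236 239 241 244 249 249 247 245 243 240 237 199 232 181 188 235 164  66  70]
 [ 60 151 235 227 230 234 238 240 246 249 252 252 250 248 244 242 241 237 191 202 213 214 204 149  67]
 [ 98 232 226 228 233 236 240 242 249 252 254 254 251 249 246 243 242 239 235 202 213 219 189 190 110]
 [209 225 224 229 234 238 241 244 250 252 253 253 250 247 245 244 243 240 237 233 226 225 200 182 225]
 [232 220 225 229 235 238 242 245 249 250 253 251 249 247 246 245 244 241 239 236 230 224 218 197 222]
 [220 219 225 230 236 239 242 244 247 246 218 214 235 243 235 213 214 237 239 236 230 224 217 207 208]
 [211 218 223 230 236 239 241 243 243 190 181 185 204 244 214 175 164 210 239 235 231 224 215 204 193]
 [207 216 222 230 235 238 241 241 234 187 187 
[... 867 characters left out ...]
 164 159 212]
 [181 177 162 159 161 165 171 175 176 177 176 173 157 164 173 167 174 180 178 176 170 165 159 183 150]
 [ 92 208 155 151 158 163 166 171 172 177 178 179 179 180 181 181 179 178 175 171 167 162 168 204  77]
 [ 60 133 204 154 154 159 164 166 171 171 175 174 177 174 178 177 176 173 171 167 162 166 219 127  54]
 [ 62  61 123 195 156 153 160 162 167 168 171 173 174 174 173 172 171 168 166 161 170 218 131  53  57]
 [ 61  59  57 122 206 173 153 158 160 163 167 167 169 169 168 167 165 162 159 186 190 124  52  55  56]
 [ 61  59  58  55  97 165 194 171 156 156 160 162 162 162 161 159 163 182 203 175  85  49  53  56  55]]
[202. 227.  23.] [556. -45.  18.]
[235. 187.  23.] [574. -60.  18.]
```

Call:
{"name": "carry_out", "arguments": {"rows": [[0,0,-0.7,-0.005,0.015,0.01,0],[0,0,0,-0.008,0.025,0.02,0],[0,0,0,-0.01,0.025,0.02,0],[0,0,0,-0.01,0.02,0.02,0],[0,0,0,-0.006,0.012,0.02,0],[0,0,0,0,0,0.03,0],[0,0,0,0,0,0.03,0],[0,0,0,0,0,0.02,0],[0,0,0,0,0,0.01,0],[0,0,0,0,0,0.004,0],[0,0,0,0,0,0,0]]}}

```text
t: 27.35
tcp_pos: [435.7, -282.0, 45.0]
tcp_rot: [2.944, 1.086, -0.002]
ft_force: [0.9, 0.4, -1.7]
finger_gap: 15.4
finger_force: 60.0
```

Call:
{"name": "carry_out", "arguments": {"rows": [[0,0,0,0,0,0.001,0],[0,0,0,0,0,0.001,0],[0,0,0,0,0,0.001,0],[0,0,0,0,0,0,0]]}}

```text
t: 27.75
tcp_pos: [435.4, -282.2, 42.3]
tcp_rot: [2.944, 1.085, -0.001]
ft_force: [0.2, -0.1, -1.3]
finger_gap: 15.0
finger_force: 60.1
```

Call:
{"name": "carry_out", "arguments": {"rows": [[0,0,0,0,0,0.0005,0],[0,0,0,0,0,0.0005,0],[0,0,0,0,0,0,0]]}}

```text
t: 28.05
tcp_pos: [435.3, -282.5, 41.7]
tcp_rot: [2.945, 1.084, -0.001]
ft_force: [-1.0, 0.3, 6.7]
finger_gap: 15.0
finger_force: 61.5
```

Contact; release and retreat straight up.

Call:
{"name": "carry_out", "arguments": {"rows": [[0,0,0,0,0,0,20],[0,0,0,0,0,0,40],[0,0,0,0,0,0,70],[0,0,0,0,0,0,100],[0,0,0,0,0,0,100],[0,0,0,0,0,-0.02,100],[0,0,0,0,0,-0.04,100],[0,0,0,0,0,-0.04,100],[0,0,0,0,0,-0.04,100],[0,0,0,0,0,-0.02,100],[0,0,0,0,0,0,100]]}}

```text
t: 29.15
tcp_pos: [436.1, -282.7, 203.8]
tcp_rot: [2.941, 1.084, 0.003]
ft_force: [0.7, 0.1, -0.9]
finger_gap: 85.3
finger_force: 0.0
```

```bash
python3 - <<'E'
from h import *
s=snapshot("wrist");g=cv2.cvtColor(s["img"],cv2.COLOR_RGB2GRAY);o=get_obs();print(o["t"],o["tcp_pos"],o["ft_force"],o["finger_gap"])
# check standing: bright scoop pixels vs expected back-rim corners / rim fronts
u=np.array([np.cos(np.radians(40.5)),np.sin(np.radians(40.5)),0]);y=np.array([-u[1],u[0],0]);h=np.array([435.3,-282.5,0])
for d,l in((48,46),(48,-46),(47,20),(47,-20),(80,46),(80,-46),(110,46),(110,-46)):
  q=proj(s,h+d*u+l*y+[0,0,38]).astype(int);print(d,l,q,g[q[1]-6:q[1]+7,q[0]-6:q[0]+7].max() if 6<q[0]<634 and 6<q[1]<474 else None)
E
```

```text
29.2 [ 435.66376009 -281.82709084  201.96751937] [ 0.17640431 -0.14972308 -0.53966372] 85.10528553061005
48 46 [256 160] 243
48 -46 [367 160] 231
47 20 [288 161] 237
47 -20 [336 161] 232
80 46 [254 119] 229
80 -46 [369 119] 231
110 46 [252  79] 231
110 -46 [371  79] 233
```

Scoop stands where expected and three balls are in the dish; handing in.

```bash
python3 -c "
from station import *
print(job_done())"
```

```text
the job is handed in; nothing more can be done
None
```

I handed the job in at about 29 s: the three full-size balls are in the dish, the undersized ones look to be all back in the tray (one was hidden from the top camera), and the scoop stands flat and released on the free worktop.

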